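# Stand the reagent bottles in their drip dishes

## Robot

A 6-joint arm with a two-finger parallel gripper is mounted at the origin on a cart in front of the work surface, level with it; the furniture and walls round the work are solid. World frame = base frame: x ahead of the robot, y to its left, z up, the work surface at z = 0. Lengths are in mm, angles in degrees, forces in N, time in s.
With the tool pointing down it reaches from about 350 to 850 mm from the base axis. Payload 8.1 kg.
Tool frame: the origin (TCP) lies midway between the tips of the shut fingers; the grasp point (between the pads) lies 19 mm behind it; z points along the fingers, y is the line along which they close (so a half turn about z gives the same grasp; the last joint's range is limited). The gripper opens to 85 mm and grips with 20 to 120 N. Pads are 22 mm wide; open, the fingers measure 114 mm over their backs; the gripper's body (76 mm by 85 mm) begins 54 mm behind the grasp point. The pads swing forward as they close: fully open they stand 13 mm farther back than shut.
Start: joints at [70.68, 7.471, 85.268, -0, 87.261, -4.893], TCP at [149.466, 581.09, 231.292] pointing down, gripper open.
Joint ranges: [-169.43, 169.43], [-51.17, 129.36], [1.28, 143.12], [-76.62, 256.62], [0, 156.53], [-152.29, 152.29]. Speed limits (degrees/s): [136.94, 136.94, 159.86, 180, 180, 180].

## Interface

Orientations are given as [roll, pitch, yaw] about the fixed x, y, z axes, in that order (R = Rz(yaw) Ry(pitch) Rx(roll)).
In Python, from bench import r gives the robot as it stands. The module is installed in compiled form; this text tells all that it offers.
- The arm moves only by the tool jog_arm, never from a script. Its argument "rows" is a list of rows, each a list of 2 entries, a list of its own where there are three numbers: the shift along the tool's x, y, z in mm, then the turn, a rotation vector about the tool's x, y, z in rad. A call has 1 to 10 rows; each row is the pose to reach, as a shift and turn from the pose commanded when the call began, along the tool's axes at that moment; what a row does not reach only later rows make up. A row lasts 1/10 s, in which the tool goes at most 50 mm and 8.59 degrees, less where a joint would pass 70% of its speed; a pose out of reach is approached as far as the arm can. A call with a gripper value outside its range is refused whole. "grip" is the finger opening in mm, from 0 to 85.4, set as the call begins (left out, the last holds). The fingers move at their own pace and stop on an object; "force" is the grip in N (left out, the last holds). Time passes only in rows, so rows that repeat a pose let the fingers close. It gives the time, the measured TCP pose, the force, the opening and the grip force at its end, in the units of the state.
- r.sense(): the state, without advancing time (a new reading comes with each control period).
- r.snapshot(name): name is "scene" or "top"; returns (picture, depth): 480x640x3 uint8, blue, green, red; 480x640 float32, mm along the optical axis (not along the pixel's ray), 0 where there is no reading.
- r.camera_params(name): a dict with "fx", "fy", "cx", "cy" (pixels), "pose" (4x4, takes a point from camera to world coordinates). Camera axes: x right, y down, z forward; pixel columns grow to the right and rows downward; lengths in mm; the calibration is good to about 2 mm. A picture is of the moment at which its call begins. camera_params takes no time and is no camera call.
- r.hand_in(): hands the job in; it is judged then, once.
The state is a dict: "time": time; "joint_pos": joint angles; "qd": joint speeds; "joint_efforts": joint torques, N m; "tool_pos": TCP position; "tcp_rot": TCP orientation; "ft_force": force on the tool from outside, world axes, zero at the start; "wrist_torque": the same for the moment, N m; "finger_gap": finger opening in mm; "grip_force": force on a finger pad.
Only numpy, scipy, OpenCV 4.12 (cv2) and the standard library are available. Lean on these libraries where they do the work, as an engineer would, in place of code of your own. Each camera call takes 0.05 s, during which the arm holds its last target. There are 200 camera calls.

## Task

Stand the three slim reagent bottles in the three white drip dishes, one bottle to a dish: the shortest bottle in the smallest dish, the middle one in the middle-sized dish and the tallest in the largest dish. Each shall stand upright on the floor of its dish, close to the middle. Keep the bottles upright on the way, and leave the wide jar and the sample cup where they stand among them.

Things in the scene. Friction and masses are not known exactly. Their poses are not given: they have to be found in the camera images.
- oil_bottle: the shortest of the three slim bottles: amber glass dropper bottle, 67 mm tall, round body 27 mm across up to 40 mm height, above that a shoulder and black dropper cap up to 18 mm across. Stands upright and loose on the worktop at the start, turned anyhow. Origin at the centre of the underside, z up along the bottle. About 40 g. Best gripped across the round body 22 to 38 mm above its underside
- white_bottle: the middle one of the three slim bottles in height: white plastic bottle with a pointed nozzle, 82 mm tall, round body 25 mm across up to 52 mm height, then tapering to the tip. Stands upright and loose on the worktop at the start, turned anyhow. Origin at the centre of the underside, z up along the bottle. About 50 g. Best gripped across the round body 25 to 40 mm above its underside
- amber_bottle: the tallest of the three slim bottles: brown glass bottle with a black dropper top, 111 mm tall, round body 33 mm across up to about 54 mm height, then narrowing to the top. Stands upright and loose on the worktop at the start, turned anyhow. Origin at the centre of the underside, z up along the bottle. About 90 g. Best gripped across the round body 30 to 48 mm above its underside
- dish_small: the smallest of three round, shallow white ceramic drip dishes: 62 mm across the rim at the top, 56 mm at the foot, 13 mm high; its flat floor is 7 mm above the worktop and the wall 2.5 mm thick, so the flat floor is about 50 mm across. Fixed to the worktop. Origin at the centre of the underside, on the worktop (z = 0), z up
- dish_medium: the middle-sized of three round, shallow white ceramic drip dishes: 86 mm across the rim at the top, 80 mm at the foot, 13 mm high; its flat floor is 7 mm above the worktop and the wall 2.5 mm thick, so the flat floor is about 74 mm across. Fixed to the worktop. Origin at the centre of the underside, on the worktop (z = 0), z up
- dish_large: the largest of three round, shallow white ceramic drip dishes: 112 mm across the rim at the top, 106 mm at the foot, 13 mm high; its flat floor is 7 mm above the worktop and the wall 2.5 mm thick, so the flat floor is about 100 mm across. Fixed to the worktop. Origin at the centre of the underside, on the worktop (z = 0), z up
- microscope: an obstacle, no part of the job: the large upright microscope, fixed, left of the work, 435 mm tall, 189 mm wide along its y. Its eyepieces reach 0.20 m along its -x at 380 to 435 mm height; its foot reaches from 0.08 m along -x to 0.20 m along +x. An arm that starts on its left must swing over it (above 0.5 m) or round in front of it. Origin on the worktop below its lenses, z up
- stain_jar: not to be moved: wide plastic jar with a broad white screw lid, 55 mm across, 84 mm tall, standing loose among the bottles. Origin at the centre of the underside, z up
- sample_cup: not to be moved: white sample cup with a broad screw lid, 58 mm across at the lid, narrower at the foot, 61 mm tall, standing loose among the bottles. Origin at the centre of the underside, z up
Not all that is in view belongs to the job. Leave any pink or turquoise look-alike of the white_bottle alone.

How it is judged:
By the outcome, as a careful person would: the job done as asked, in the order asked, and still so for the second after the job is handed in, with the robot touching nothing.
It also fails if it takes over 96 s, if anything falls off the work surface, if the arm or the gripper's body presses on something with over 40 N, if the wrist force passes 120 N, or if a joint passes its speed limit or range.

## Working session

There is one attempt and no reset: what is moved stays moved. The work goes in short steps, Python scripts to look and compute and a tool call to move; the robot and the scene stay as the last step left them, time stands still between calls to the robot, and variables do not carry over. Pictures are saved under pics/ and viewed, at most 17 in all, crops included, and the job is handed in when it is done.

Besides the shell and the picture viewer there is one more tool, called after "Emit:" as a command line: name --argument value ..., lists and objects as JSON in quotes. jog_arm: Moves the arm, as the interface text tells. Its arguments: {"type":"object","properties":{"rows":{"type":"array"},"grip":{"type":"number"},"force":{"type":"number"}},"required":["rows"]}

```bash
mkdir -p pics
python3 - <<'E'
from bench import r
import cv2,numpy as np
for n in("scene","top"):
    p,d=r.snapshot(n);cv2.imwrite(f"pics/{n}0.png",p);np.save(f"{n}0.npy",d)
    c=r.camera_params(n);print(n,c["fx"],c["cx"],c["cy"],np.round(c["pose"],3).tolist())
s=r.sense();print(s["tool_pos"],s["tcp_rot"],s["time"],s["finger_gap"])
E
```

```text
scene 439.6327206421665 323.6331155783992 237.7957854324047 [[0.531, -0.601, 0.597, -40.173], [-0.847, -0.381, 0.37, -395.458], [0.005, -0.702, -0.712, 677.195], [0.0, 0.0, 0.0, 1.0]]
top 601.0389600348759 314.8089705214364 245.29263013078477 [[0.003, -0.99, 0.14, 304.43], [-1.0, -0.0, 0.02, -53.83], [-0.02, -0.14, -0.99, 1493.148], [0.0, 0.0, 0.0, 1.0]]
[149.27749146 580.60815778 230.32163033] [-1.79900793e+02 -8.89243428e-03  1.65574666e+02] 0.1 85.49271517253457
```

View pics/scene0.png

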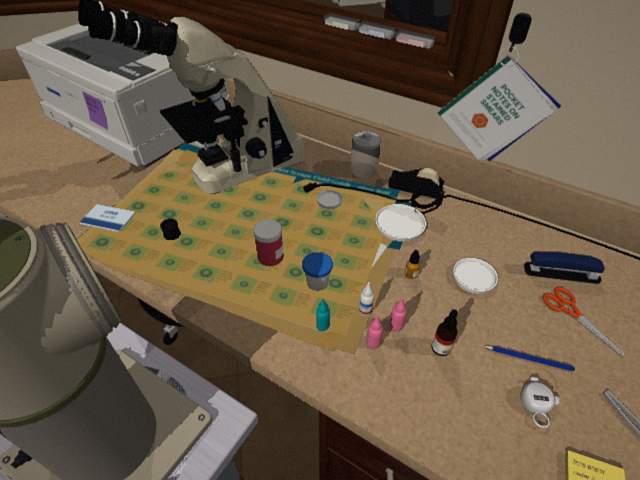

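View pics/top0.png

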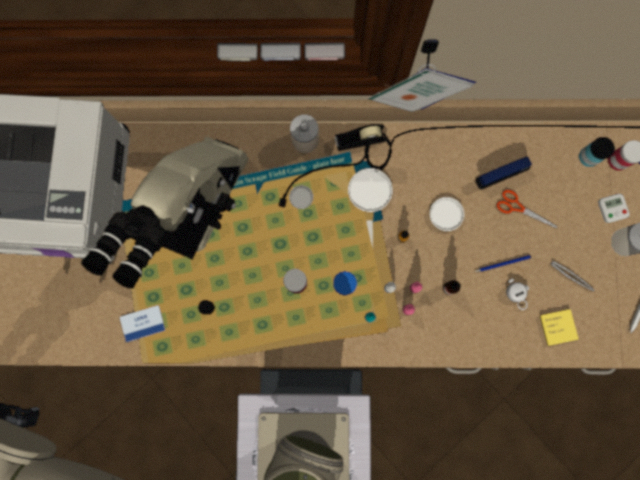

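The scene view shows the oil bottle at (413,265), white (366,298), amber (445,335), jar (268,242) and cup (317,270). The large dish is at (400,222), the medium at (475,275), and a greyish one, perhaps the small dish, at (329,199). The arm is at lower left, on the microscope's left.

```bash
cat > h.py <<'E'
import numpy as np,cv2
from bench import r
def ray(n,u,v,z):
    c=r.camera_params(n);T=np.array(c["pose"])
    d=T[:3,:3]@np.array([(u-c["cx"])/c["fx"],(v-c["cy"])/c["fy"],1]);o=T[:3,3]
    return o+d*(z-o[2])/d[2]
def cloud(n,d):
    c=r.camera_params(n);T=np.array(c["pose"]);v,u=np.mgrid[:480,:640]
    P=np.stack([(u-c["cx"])/c["fx"]*d,(v-c["cy"])/c["fy"]*d,d],-1)
    return P@T[:3,:3].T+T[:3,3]
E
python3 - <<'E'
from h import *
t=cv2.imread("pics/top0.png");s=cv2.imread("pics/scene0.png")
for n in("top","scene"):
    np.save(n+"P.npy",cloud(n,np.load(n+"0.npy")))
P=np.load("topP.npy")
pts=dict(oil=(404,236,67),white=(390,288,82),amber=(452,287,111),L=(370,190,13),M=(446,214,13),S=(302,198,13),jar=(295,280,84),cup=(345,283,61),pink1=(416,288,80),pink2=(408,310,80),turq=(370,317,80),blk=(206,307,20),tall=(304,130,100))
for k,(u,v,z) in pts.items(): print(k,ray("top",u,v,z).round()[:2],"depth pt",np.median(P[v-2:v+3,u-2:u+3].reshape(-1,3),0).round())
# height map above 5mm in region blobs
H=(P[...,2]>5)&(P[...,2]<300)&(P[...,0]>200);H[np.load("top0.npy")==0]=0
n,l,st,ce=cv2.connectedComponentsWithStats(H.astype(np.uint8))
for i in range(1,n):
    if st[i,4]>25:
        q=P[l==i];print(st[i].tolist(),q.min(0).round(),q.max(0).round(),q.mean(0).round())
a=cv2.resize(t[150:350,260:500],None,fx=3.3,fy=3,interpolation=2)
cv2.imwrite("pics/tz.png",a)
E
```

```text
oil [ 529. -239.] depth pt [ 531. -241.   56.]
white [ 403. -202.] depth pt [ 405. -204.   63.]
amber [ 404. -341.] depth pt [ 406. -347.   84.]
L [ 655. -163.] depth pt [ 656. -163.    8.]
M [ 593. -351.] depth pt [ 595. -352.    6.]
S [634.   8.] depth pt [636.   9.   7.]
jar [422.  21.] depth pt [422.  21.  84.]
cup [417. -97.] depth pt [416. -98.  60.]
pink1 [ 404. -263.] depth pt [ 405. -266.   63.]
pink2 [ 352. -243.] depth pt [ 353. -245.   64.]
turq [ 336. -155.] depth pt [ 336. -155.   69.]
blk [360. 242.] depth pt [360. 239.  31.]
tall [782.   1.] depth pt [781.   1. 105.]
[0, 60, 640, 200, 51841] [ 472. -848.    5.] [867. 758. 300.] [774. 133. 180.]
[334, 122, 83, 90, 2376] [ 600. -282.    5.] [835. -72.  68.] [ 718. -157.   19.]
[418, 125, 38, 7, 72] [ 810. -382.    5.] [ 827. -287.   15.] [ 818. -332.    8.]
[548, 125, 27, 3, 37] [ 820. -684.    5.] [ 825. -618.   15.] [ 823. -652.    8.]
[162, 136, 89, 125, 5348] [459. 142.   5.] [799. 352. 300.] [611. 219. 167.]
[579, 136, 61, 35, 1431] [ 705. -841.    5.] [ 795. -688.   95.] [ 732. -742.   64.]
[335, 151, 24, 33, 216]
[... 1322 characters left out ...]
.    5.] [ 420. -194.   85.] [ 407. -204.   50.]
[506, 283, 24, 24, 354] [ 365. -551.    5.] [ 421. -492.   32.] [ 398. -516.   21.]
[193, 298, 23, 17, 225] [343. 221.   5.] [383. 277.  41.] [360. 242.  28.]
[363, 300, 34, 34, 321] [ 299. -223.    5.] [ 379. -143.   83.] [ 339. -181.   22.]
[402, 303, 13, 13, 118] [ 342. -266.    5.] [ 372. -238.   86.] [ 355. -247.   49.]
[119, 306, 49, 37, 768] [275. 338.   5.] [363. 460.  16.] [320. 401.   8.]
[629, 307, 11, 26, 116] [ 303. -814.    5.] [ 363. -787.   17.] [ 332. -801.   11.]
[540, 309, 38, 37, 956] [ 271. -659.    5.] [ 358. -573.   22.] [ 314. -615.   11.]
[394, 314, 7, 13, 29] [ 316. -233.    5.] [ 345. -219.   12.] [ 331. -227.    7.]
```

View pics/tz.png

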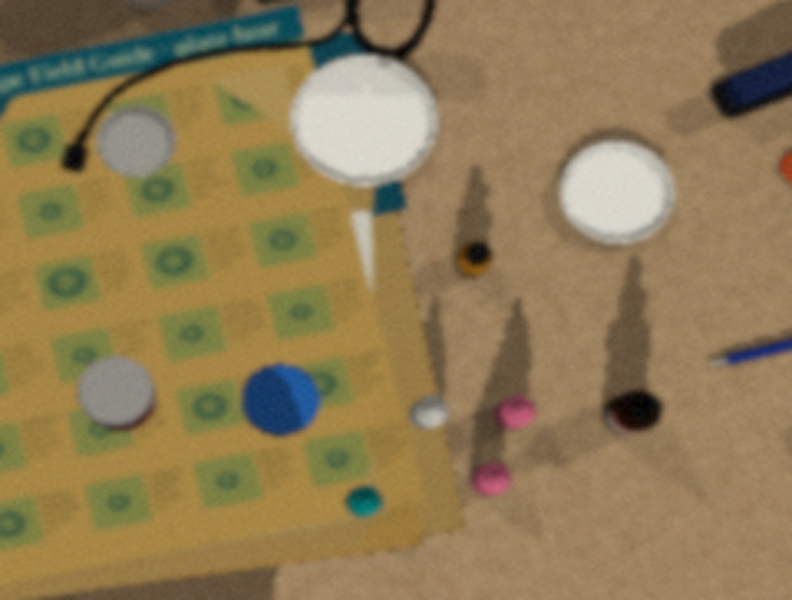

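The close-up shows the three dishes (the small one greyish, in shadow), all bottles and the look-alikes. Next I'll refine the centres and find the clearance for the swing.

Run:
```python
from h import *
from scipy.optimize import least_squares as ls
t=cv2.imread("pics/top0.png");s=cv2.imread("pics/scene0.png")
P=np.load("topP.npy");Q=np.load("sceneP.npy")
# dishes by colour contour ellipse, both views, rim plane
g=lambda im:cv2.cvtColor(im,cv2.COLOR_BGR2HSV)
for nm,im in(("top",t),("scene",s)):
  h=g(im)
  for k,seed,z in(("L",{"top":(370,195),"scene":(400,224)},0),("M",{"top":(446,214),"scene":(475,276)},0),("S",{"top":(302,198),"scene":(329,200)},0)):
    u,v=seed[nm]; m=((h[...,1]<70)&(h[...,2]>(110 if k!="S" else 90))).astype(np.uint8)
    n,l,st,ce=cv2.connectedComponentsWithStats(m,connectivity=4)
    c,_=cv2.findContours((l==l[v,u]).astype(np.uint8),0,1);c=cv2.convexHull(c[0])
    W=np.array([ray(nm,a,b,13)[:2] for a,b in c[:,0]]).astype(np.float32)
    (cx,cy),(a,b),_=cv2.fitEllipse(W.reshape(-1,1,2));print(nm,k,im[v,u],round(cx),round(cy),"diam",round(a),round(b))
# bottles: circle fit to body points
for k,c,R,lo,hi in(("oil",(533,-240),13.5,10,38),("white",(407,-205),12.5,10,50),("amber",(406,-347),16.5,10,52)):
  for nm,C in(("top",P),("scene",Q)):
    q=C.reshape(-1,3);q=q[(np.hypot(q[:,0]-c[0],q[:,1]-c[1])<28)&(q[:,2]>lo)&(q[:,2]<hi)]
    f=ls(lambda p:np.hypot(q[:,0]-p[0],q[:,1]-p[1])-R,c,loss="soft_l1",f_scale=2).x
    q2=C.reshape(-1,3);q2=q2[(np.hypot(q2[:,0]-c[0],q2[:,1]-c[1])<28)&(q2[:,2]>hi+8)]
    print(k,nm,len(q),f.round(1),"cap mean",q2.mean(0).round(1),q2[:,2].max().round())
A=np.r_[P.reshape(-1,3),Q.reshape(-1,3)]
for z0,z1 in((20,100),(100,250),(250,350),(350,500)):
  q=A[(A[:,2]>z0)&(A[:,2]<z1)&(A[:,0]>100)&(A[:,1]>60)&(A[:,1]<500)]
  # exclude arm
  q=q[~((q[:,0]<260)&(q[:,1]>300))]
  rr=np.hypot(q[:,0],q[:,1]);i=np.argsort(rr)[:40];print(z0,z1,np.median(q[i],0).round(),rr[i].min().round())
```

```text
top L [207 215 219] 656 -163 diam 113 115
top M [203 212 216] 595 -352 diam 88 90
top S [135 144 147] 638 11 diam 58 61
scene L [200 209 212] 651 -166 diam 112 122
scene M [198 205 205] 590 -355 diam 86 96
scene S [133 137 140] 635 7 diam 61 67
oil top 58 [ 536.9 -242.7] cap mean [ 534.5 -241.1   57.3] 72.0
oil scene 171 [ 537.2 -243.8] cap mean [ 532.6 -245.3   56.6] 67.0
white top 47 [ 409.2 -206.7] cap mean [ 408.8 -205.8   67.8] 85.0
white scene 205 [ 409.6 -208.5] cap mean [ 406.2 -210.2   67.5] 82.0
amber top 50 [ 409.1 -354.9] cap mean [ 407.4 -351.2   80.7] 114.0
amber scene 298 [ 409.4 -357.3] cap mean [ 403.8 -357.7   80.8] 111.0
20 100 [346. 230.  30.] 413.0
100 250 [461. 241. 184.] 516.0
250 350 [496. 260. 337.] 536.0
350 500 [384. 292. 412.] 480.0
```

```bash
cat >> h.py <<'E'
from scipy.spatial.transform import Rotation as Ro
def now():
    s=r.sense();return np.array(s["tool_pos"]),Ro.from_euler("xyz",s["tcp_rot"],degrees=True),s
def rows(wps,prec=0):
    """wps: (pos, Rotation) world TCP poses, one per row -> rows in tool axes"""
    p0,R0,s=now();out=[]
    for p,R in wps:
        d=R0.inv().apply(np.array(p)-p0);w=(R0.inv()*R).as_rotvec()
        out.append([np.round(d,prec).tolist(),np.round(w,2).tolist()])
    print(str(out).replace(" ","").replace(".0,",",").replace(".0]","]"));return out
down=lambda a:Ro.from_euler("xyz",[180,0,a+90],degrees=True)   # closing axis along azimuth a
def pol(rad,a,z): return ((rad*np.cos(np.radians(a)),rad*np.sin(np.radians(a)),z),down(a))
E
python3 - <<'E'
from h import *
rows([pol(600-46*i,75.6,235) for i in range(1,6)]+[pol(370,75.6-7.5*i,240) for i in range(1,6)])
E
```

```text
[[[0,-45,-5],[-0,-0,-0]],[[0,-91,-5],[-0,-0,-0]],[[0,-137,-4],[-0,-0,-0]],[[0,-183,-4],[-0,-0,-0]],[[0,-229,-4],[-0,-0,-0]],[[-48,-233,-9],[-0,-0,0.13]],[[-96,-242,-9],[-0,0,0.26]],[[-142,-258,-9],[-0,0,0.39]],[[-185,-279,-9],[-0,0,0.52]],[[-225,-306,-9],[-0,0,0.65]]]
```

Emit:
jog_arm --rows '[[[0,-45,-5],[0,0,0]],[[0,-91,-5],[0,0,0]],[[0,-137,-5],[0,0,0]],[[0,-183,-5],[0,0,0]],[[0,-229,-5],[0,0,0]],[[-48,-233,-9],[0,0,0.13]],[[-96,-242,-9],[0,0,0.26]],[[-142,-258,-9],[0,0,0.39]],[[-185,-279,-9],[0,0,0.52]],[[-225,-306,-9],[0,0,0.65]]]'

```text
time: 1.1
tool_pos: [292.3, 227.3, 240.1]
tcp_rot: [180.0, -0.0, 128.0]
ft_force: [0.7, 0.0, 0.5]
finger_gap: 85.6
grip_force: 0.0
```

Run:
```python
from h import *
p,R,s=now();print(p.round(),np.degrees(np.arctan2(p[1],p[0])),s["tcp_rot"].round(1) if hasattr(s["tcp_rot"],"round") else s["tcp_rot"],s["ft_force"])
rows([pol(370,38-7.5*i,242) for i in range(1,9)])
```

```text
[292. 227. 240.] 37.86876928354743 [180.  -0. 128.] [0.65524668 0.01481614 0.48163057]
[[[-47,-3,-2],[0,-0,0.13]],[[-95,-13,-2],[0,-0,0.26]],[[-141,-29,-2],[0,-0,0.39]],[[-184,-50,-2],[0,-0,0.52]],[[-224,-77,-2],[0,-0,0.66]],[[-261,-109,-2],[0,-0,0.79]],[[-293,-145,-2],[0,-0,0.92]],[[-319,-185,-2],[0,-0,1.05]]]
```

Emit:
jog_arm --rows '[[[-47,-3,-2],[0,0,0.13]],[[-95,-13,-2],[0,0,0.26]],[[-141,-29,-2],[0,0,0.39]],[[-184,-50,-2],[0,0,0.52]],[[-224,-77,-2],[0,0,0.66]],[[-261,-109,-2],[0,0,0.79]],[[-293,-145,-2],[0,0,0.92]],[[-319,-185,-2],[0,0,1.05]]]' --grip 50 --force 30

```text
time: 1.9
tool_pos: [343.2, -138.2, 242.0]
tcp_rot: [-180.0, -0.0, 67.9]
ft_force: [1.6, -0.0, 0.2]
finger_gap: 50.1
grip_force: 0.0
```

Run:
```python
from h import *
p,R,s=now()
D=down(-24.4);o=np.array([536,-243])
rows([(np.r_[p[:2]+(o-p[:2])*f,z],D) for f,z in((.2,240),(.4,235),(.6,200),(.8,170),(1,150),(1,110),(1,90))])
```

```text
[[[-5,44,2],[-0,-0,0.04]],[[-10,87,7],[-0,-0,0.04]],[[-15,131,42],[-0,-0,0.04]],[[-20,175,72],[-0,-0,0.04]],[[-24,218,92],[-0,-0,0.04]],[[-24,218,132],[-0,-0,0.04]],[[-24,218,152],[-0,-0,0.04]]]
```

Emit:
jog_arm --rows '[[[-5,44,2],[0,0,0.04]],[[-10,87,7],[0,0,0.04]],[[-15,131,42],[0,0,0.04]],[[-20,175,72],[0,0,0.04]],[[-24,218,92],[0,0,0.04]],[[-24,218,132],[0,0,0.04]],[[-24,218,152],[0,0,0.04]],[[-24,218,152],[0,0,0.04]]]'

```text
time: 2.7
tool_pos: [534.1, -237.9, 84.9]
tcp_rot: [-179.5, -0.0, 65.9]
ft_force: [0.2, 0.2, -1.1]
finger_gap: 50.1
grip_force: 0.0
```

Run:
```python
from h import *
p,R,s=now();print(p)
D=down(-24.4)
rows([((536,-243,z),D) for z in(60,30,11,11)],1)
im,d=r.snapshot("scene");cv2.imwrite("pics/a1.png",cv2.resize(im[140:340,300:540],None,fx=3,fy=3))
```

```text
[ 534.12729233 -237.92729039   84.87999305]
[[[-3.9,4,24.8],[-0.01,-0,0]],[[-3.9,4.3,54.8],[-0.01,-0,0]],[[-3.9,4.5,73.8],[-0.01,-0,0]],[[-3.9,4.5,73.8],[-0.01,-0,0]]]
```

View pics/a1.png

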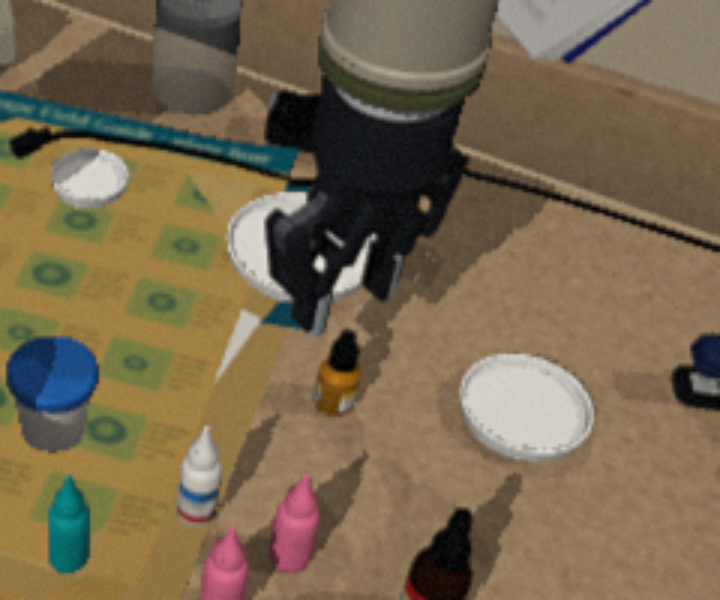

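The gripper hangs open over the oil bottle (345,340 in the crop). I'll reread the settled pose.

Run:
```python
from h import *
p,R,s=now();print(p,s["tcp_rot"],s["time"],s["joint_pos"],s["qd"])
D=down(-24.4)
rows([((536,-243,z),D) for z in(60,30,11,11)],1)
```

```text
[ 535.61254019 -238.69476759   87.94802072] [-1.79705846e+02 -2.57206375e-02  6.58782614e+01] 2.75 [-2.90294216e+01  1.20833819e+01  9.55426298e+01  4.83041426e-04
  7.26692639e+01 -4.90789410e+00] [ 0.16189484 -3.23639812 -2.51162761  0.09850255  0.66023151  0.0792677 ]
[[[-3.8,2.3,27.9],[-0.01,-0,0]],[[-3.8,2.4,57.9],[-0.01,-0,0]],[[-3.8,2.5,76.9],[-0.01,-0,0]],[[-3.8,2.5,76.9],[-0.01,-0,0]]]
```

Emit:
jog_arm --rows '[[[-4,2,10],[0,0,0]],[[-4,2,10],[0,0,0]],[[-4,2,10],[0,0,0]],[[-4,2,10],[0,0,0]]]'

```text
time: 3.15
tool_pos: [538.1, -244.5, 81.6]
tcp_rot: [179.9, 0.0, 65.9]
ft_force: [0.2, 0.0, 0.6]
finger_gap: 50.2
grip_force: 0.0
```

Run:
```python
from h import *
p,R,s=now();print(p,s["tcp_rot"],s["qd"])
D=down(-24.4)
rows([((536,-243,z),D) for z in(60,30,11,11)],1)
```

```text
[ 538.05513653 -244.45673296   81.62229891] [1.79887450e+02 7.87770812e-03 6.58737397e+01] [ 0.08144221  0.15498055  0.10633515  0.07332414 -0.01470619 -0.02045595]
[[[0.5,-2.5,21.6],[0,0,0]],[[0.5,-2.6,51.6],[0,0,0]],[[0.5,-2.6,70.6],[0,0,0]],[[0.5,-2.6,70.6],[0,0,0]]]
```

Emit:
jog_arm --rows '[[[0,-2,20],[0,0,0]],[[0,-2,35],[0,0,0]],[[0,-2,50],[0,0,0]],[[0,-2,62],[0,0,0]],[[0,-2,70],[0,0,0]],[[0,-2,70],[0,0,0]],[[0,-2,70],[0,0,0]]]'

```text
time: 3.85
tool_pos: [535.8, -243.4, 10.4]
tcp_rot: [-180.0, 0.0, 65.9]
ft_force: [-0.4, -0.4, 0.0]
finger_gap: 50.1
grip_force: 0.0
```

Emit:
jog_arm --rows '[[[0,0,0],[0,0,0]],[[0,0,0],[0,0,0]],[[0,0,0],[0,0,0]],[[0,0,0],[0,0,0]],[[0,0,0],[0,0,0]],[[0,0,0],[0,0,0]],[[0,0,0],[0,0,0]]]' --grip 15

```text
time: 4.55
tool_pos: [536.4, -243.7, 11.3]
tcp_rot: [179.9, 0.0, 65.9]
ft_force: [-0.6, -0.1, 6.5]
finger_gap: 25.9
grip_force: 29.9
```

Emit:
jog_arm --rows '[[[0,0,-8],[0,0,0]],[[0,0,-20],[0,0,0]],[[0,0,-35],[0,0,0]],[[0,0,-50],[0,0,0]],[[0,0,-60],[0,0,0]],[[0,0,-60],[0,0,0]],[[0,0,-60],[0,0,0]]]'

```text
time: 5.25
tool_pos: [535.8, -243.4, 70.7]
tcp_rot: [180.0, 0.0, 65.9]
ft_force: [-0.4, 0.1, -0.5]
finger_gap: 25.7
grip_force: 29.6
```

Run:
```python
from h import *
p,R,s=now();print(p,s["tcp_rot"],s["finger_gap"])
im,d=r.snapshot("scene");cv2.imwrite("pics/a2.png",cv2.resize(im[140:340,300:540],None,fx=3,fy=3))
o=np.array([637,9.]);a0=p[:2];a=-24.4
W=[]
for i in range(1,7):
    f=i/7
    q=a0+(o-a0)*i/6
    W.append((np.r_[q,90],down(a)))
rows(W)
```

```text
[ 535.82596751 -243.38488994   70.65660009] [1.79958011e+02 4.80224278e-03 6.58773406e+01] 25.719139348199285
[[[45,-1,-20],[-0,-0,0]],[[91,-3,-20],[-0,-0,0]],[[136,-5,-20],[-0,-0,0]],[[181,-7,-20],[-0,-0,0]],[[226,-8,-20],[-0,-0,0]],[[272,-10,-20],[-0,-0,0]]]
```

View pics/a2.png

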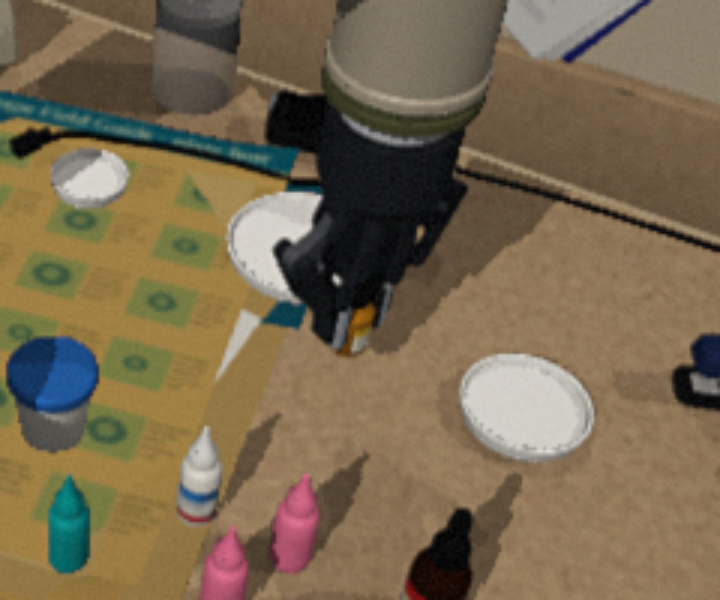

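The oil bottle is held upright between the pads (355,330). Now I'll carry it to the small dish.

Emit:
jog_arm --rows '[[[30,-1,-20],[0,0,0]],[[70,-2,-20],[0,0,0]],[[110,-4,-20],[0,0,0]],[[150,-6,-20],[0,0,0]],[[190,-7,-20],[0,0,0]],[[230,-8,-20],[0,0,0]],[[260,-9,-20],[0,0,0]],[[272,-10,-20],[0,0,0]],[[272,-10,-20],[0,0,0]],[[272,-10,-20],[0,0,0]]]'

```text
time: 6.3
tool_pos: [637.0, 8.2, 89.5]
tcp_rot: [-179.9, 0.1, 65.9]
ft_force: [-0.9, 0.3, 0.4]
finger_gap: 25.5
grip_force: 29.7
```

Run:
```python
from h import *
im,d=r.snapshot("scene");cv2.imwrite("pics/a3.png",cv2.resize(im[100:260,240:440],None,fx=4,fy=3.75))
p,R,s=now();print(p,s["tcp_rot"],s["finger_gap"])
D=down(-24.4)
rows([((637,9,z),D) for z in(60,30,19)],1)
```

```text
[637.0190575    7.75509618  89.68605722] [-1.79947987e+02  5.24907394e-02  6.58304297e+01] 25.90420400724553
[[[1.2,-0.5,29.7],[-0,0,0]],[[1.2,-0.5,59.7],[-0,0,0]],[[1.2,-0.5,70.7],[-0,0,0]]]
```

View pics/a3.png

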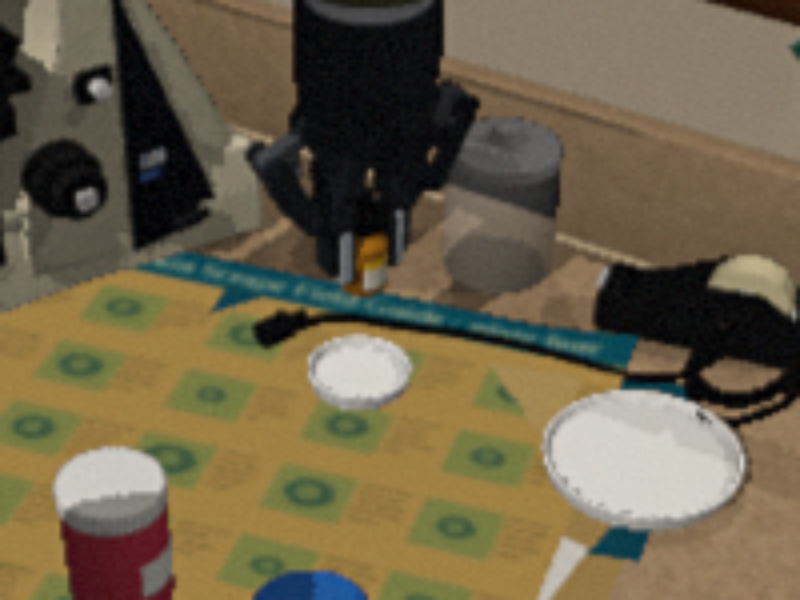

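Run:
```python
from h import *
b=ray("scene",240+365/4,100+291/3.75,79);d=ray("scene",240+360/4,100+371/3.75,13)
u=np.array([b[0]+40,b[1]+395]);u/=np.linalg.norm(u)
print(b,"centre",b[:2]+13.5*u,d)
```

```text
[6.2932130e+02 5.7548032e-01 7.9000000e+01] centre [640.94329529   7.44419396] [632.78621899   4.72968179  13.        ]
```

Emit:
jog_arm --rows '[[[1,0,15],[0,0,0]],[[1,0,30],[0,0,0]],[[1,0,45],[0,0,0]],[[1,0,55],[0,0,0]],[[1,0,62],[0,0,0]],[[1,0,62],[0,0,0]],[[1,0,62],[0,0,0]]]'

```text
time: 7.05
tool_pos: [638.3, 10.0, 28.4]
tcp_rot: [180.0, -0.0, 65.9]
ft_force: [0.2, -0.6, -0.4]
finger_gap: 26.0
grip_force: 29.6
```

Emit:
jog_arm --rows '[[[-3,-1,4],[0,0,0]],[[-3,-1,8],[0,0,0]],[[-3,-1,10],[0,0,0]],[[-3,-1,10],[0,0,0]],[[-3,-1,10],[0,0,0]]]'

```text
time: 7.55
tool_pos: [636.1, 7.6, 18.4]
tcp_rot: [180.0, -0.0, 65.9]
ft_force: [-0.2, 0.1, -0.2]
finger_gap: 25.9
grip_force: 29.7
```

Run:
```python
from h import *
im,d=r.snapshot("scene");cv2.imwrite("pics/a4.png",cv2.resize(im[150:230,280:380],None,fx=8,fy=7.5))
p,R,s=now();print(p,s["ft_force"])
```

```text
[636.07440739   7.63136129  18.3848175 ] [-0.65712152 -0.30513884 -0.08385545]
```

View pics/a4.png

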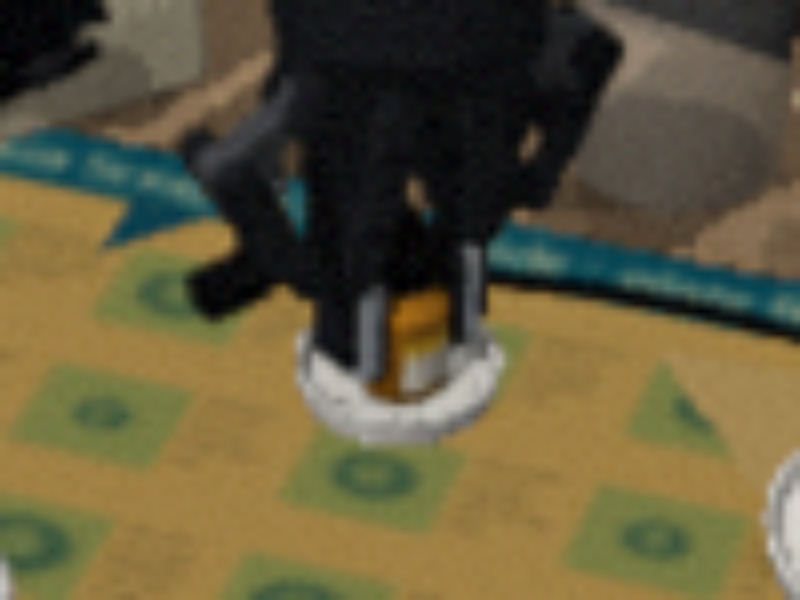

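The bottle is in the dish about 4 mm to the camera's right of centre (415 against 401). I'll nudge it, touch down and release.

Emit:
jog_arm --rows '[[[1,-2,0],[0,0,0]],[[2,-3,1],[0,0,0]],[[2,-3,1],[0,0,0]],[[2,-3,1],[0,0,0]],[[2,-3,1],[0,0,0]]]'

```text
time: 8.1
tool_pos: [634.8, 10.1, 18.4]
tcp_rot: [179.9, 0.0, 65.9]
ft_force: [-0.9, -3.4, 5.0]
finger_gap: 25.2
grip_force: 30.2
```

Emit:
jog_arm --rows '[[[0,0,0],[0,0,0]],[[0,0,0],[0,0,0]],[[0,0,0],[0,0,0]],[[0,0,0],[0,0,0]],[[0,0,0],[0,0,0]],[[0,0,0],[0,0,0]]]' --grip 45

```text
time: 8.7
tool_pos: [634.0, 10.7, 17.2]
tcp_rot: [-180.0, 0.0, 65.9]
ft_force: [1.1, 0.2, -0.7]
finger_gap: 45.3
grip_force: 0.0
```

Emit:
jog_arm --rows '[[[0,0,-10],[0,0,0]],[[0,0,-30],[0,0,0]],[[0,0,-60],[0,0,0]],[[0,0,-100],[0,0,0]],[[0,0,-140],[0,0,0]],[[0,0,-150],[0,0,0]],[[0,0,-150],[0,0,0]],[[0,0,-150],[0,0,0]]]'

```text
time: 9.5
tool_pos: [633.5, 10.7, 166.4]
tcp_rot: [-179.9, 0.0, 65.9]
ft_force: [0.4, 0.2, 0.3]
finger_gap: 44.6
grip_force: 0.0
```

Run:
```python
from h import *
p,R,s=now();print(p)
o=np.array([409,-206.]);D=down(-20)
W=[(np.r_[p[:2]+(o-p[:2])*i/7,170],down(-24.4+4.4*i/7)) for i in range(1,8)]
rows(W+[W[-1]]*3)
```

```text
[633.53161261  10.71760015 166.44754482]
[[[-41,-17,-4],[-0,0,-0.01]],[[-83,-33,-3],[-0,0,-0.02]],[[-124,-50,-3],[-0,0,-0.03]],[[-165,-66,-3],[-0,0,-0.04]],[[-207,-83,-3],[-0,0,-0.05]],[[-248,-100,-3],[-0,0,-0.06]],[[-290,-116,-3],[-0,0,-0.07]],[[-290,-116,-3],[-0,0,-0.07]],[[-290,-116,-3],[-0,0,-0.07]],[[-290,-116,-3],[-0,0,-0.07]]]
```

Emit:
jog_arm --rows '[[[-41,-17,-4],[0,0,-0.01]],[[-83,-33,-3],[0,0,-0.02]],[[-124,-50,-3],[0,0,-0.03]],[[-165,-66,-3],[0,0,-0.04]],[[-207,-83,-3],[0,0,-0.05]],[[-248,-100,-3],[0,0,-0.06]],[[-290,-116,-3],[0,0,-0.07]],[[-290,-116,-3],[0,0,-0.07]],[[-290,-116,-3],[0,0,-0.07]],[[-290,-116,-3],[0,0,-0.07]]]'

```text
time: 10.5
tool_pos: [409.5, -205.7, 169.1]
tcp_rot: [-179.9, -0.1, 69.9]
ft_force: [0.4, -0.4, -0.1]
finger_gap: 45.4
grip_force: 0.0
```

Run:
```python
from h import *
im,d=r.snapshot("scene");cv2.imwrite("pics/a5.png",cv2.resize(im[150:370,290:510],None,fx=2.7,fy=2.7))
p,R,s=now();print(p,s["tcp_rot"])
D=down(-20)
rows([((409,-206,z),D) for z in(130,100,60,19)],1)
```

```text
[ 409.84409133 -205.56149245  169.32590021] [-1.79908801e+02 -4.32258993e-02  6.99490352e+01]
[[[-0.7,-0.6,39.3],[-0,-0,-0]],[[-0.8,-0.5,69.3],[-0,-0,-0]],[[-0.8,-0.5,109.3],[-0,-0,-0]],[[-0.8,-0.4,150.3],[-0,-0,-0]]]
```

View pics/a5.png

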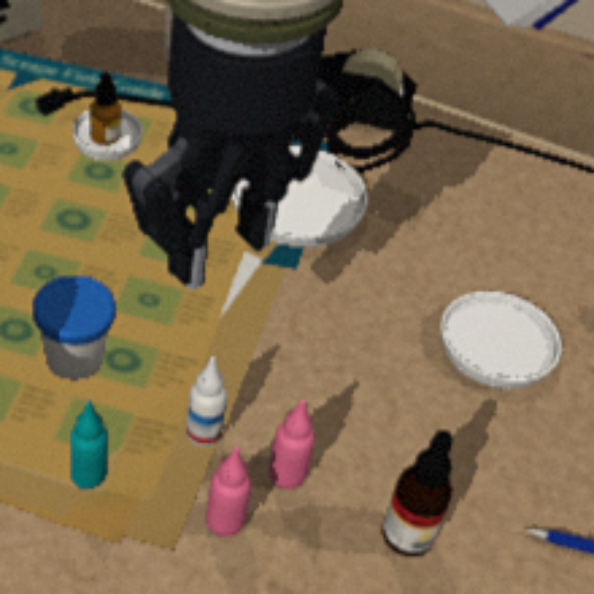

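The oil bottle stands upright in the small dish (105,130), and the gripper is above the white bottle (207,410). I'll descend and grip.

Emit:
jog_arm --rows '[[[-1,0,30],[0,0,0]],[[-1,0,60],[0,0,0]],[[-1,0,85],[0,0,0]],[[-1,0,105],[0,0,0]],[[-1,0,125],[0,0,0]],[[-1,0,140],[0,0,0]],[[-1,0,150],[0,0,0]],[[-1,0,150],[0,0,0]],[[-1,0,150],[0,0,0]]]'

```text
time: 11.45
tool_pos: [409.7, -207.1, 20.5]
tcp_rot: [-180.0, -0.0, 69.9]
ft_force: [0.8, 0.3, -0.4]
finger_gap: 45.1
grip_force: 0.0
```

Emit:
jog_arm --rows '[[[0,0,0],[0,0,0]],[[0,0,0],[0,0,0]],[[0,0,0],[0,0,0]],[[0,0,0],[0,0,0]],[[0,0,0],[0,0,0]],[[0,0,0],[0,0,0]],[[0,0,0],[0,0,0]]]' --grip 14

```text
time: 12.15
tool_pos: [410.2, -208.0, 21.5]
tcp_rot: [179.9, 0.0, 69.9]
ft_force: [-0.5, 1.6, 7.0]
finger_gap: 24.0
grip_force: 29.6
```

Emit:
jog_arm --rows '[[[0,0,-8],[0,0,0]],[[0,0,-20],[0,0,0]],[[0,0,-40],[0,0,0]],[[0,0,-65],[0,0,0]],[[0,0,-95],[0,0,0]],[[0,0,-115],[0,0,0]],[[0,0,-120],[0,0,0]],[[0,0,-120],[0,0,0]],[[0,0,-120],[0,0,0]]]'

```text
time: 13.05
tool_pos: [408.7, -207.2, 139.3]
tcp_rot: [-179.9, -0.0, 69.9]
ft_force: [-0.7, 0.5, -1.4]
finger_gap: 24.2
grip_force: 29.5
```

Run:
```python
from h import *
p,R,s=now();print(p)
o=np.array([593,-353.])
W=[(np.r_[p[:2]+(o-p[:2])*i/8,140],down(-20)) for i in range(1,8)]
rows(W+[(np.r_[o,140],down(-20))])
```

```text
[ 408.68969014 -207.16600315  139.27312219]
[[[-9,28,-1],[-0,-0,-0]],[[-18,56,-1],[-0,-0,-0]],[[-28,84,-1],[-0,-0,-0]],[[-37,112,-1],[-0,-0,-0]],[[-46,140,-1],[-0,-0,-0]],[[-55,167,-1],[-0,-0,-0]],[[-64,195,-1],[-0,-0,-0]],[[-74,223,-1],[-0,-0,-0]]]
```

Emit:
jog_arm --rows '[[[-9,28,-1],[0,0,0]],[[-18,56,-1],[0,0,0]],[[-28,84,-1],[0,0,0]],[[-37,112,-1],[0,0,0]],[[-46,140,-1],[0,0,0]],[[-55,167,-1],[0,0,0]],[[-64,195,-1],[0,0,0]],[[-72,218,-1],[0,0,0]],[[-74,223,-1],[0,0,0]],[[-74,223,-1],[0,0,0]]]'

```text
time: 14.05
tool_pos: [592.6, -353.4, 139.0]
tcp_rot: [-179.8, -0.0, 69.9]
ft_force: [-0.4, 0.3, -1.4]
finger_gap: 24.1
grip_force: 29.8
```

Emit:
jog_arm --rows '[[[0,0,20],[0,0,0]],[[0,0,50],[0,0,0]],[[0,0,75],[0,0,0]],[[0,0,90],[0,0,0]],[[0,0,100],[0,0,0]],[[0,0,102],[0,0,0]],[[0,0,102],[0,0,0]],[[0,0,102],[0,0,0]]]'

```text
time: 14.85
tool_pos: [594.2, -354.3, 41.0]
tcp_rot: [179.9, 0.0, 69.9]
ft_force: [0.2, -0.4, -0.8]
finger_gap: 24.1
grip_force: 29.8
```

Run:
```python
from h import *
im,d=r.snapshot("scene");cv2.imwrite("pics/a6.png",cv2.resize(im[220:320,420:530],None,fx=7,fy=6))
p,R,s=now();print(p,s["tcp_rot"],s["finger_gap"])
rows([((593,-353,z),down(-20)) for z in(30,27.5)],1)
```

```text
[ 594.22619951 -354.35533284   41.06059026] [1.79855138e+02 3.93870397e-02 6.98881381e+01] 23.872940676603097
[[[0.9,-1.6,11.1],[0,0,-0]],[[0.9,-1.7,13.6],[0,0,-0]]]
```

View pics/a6.png

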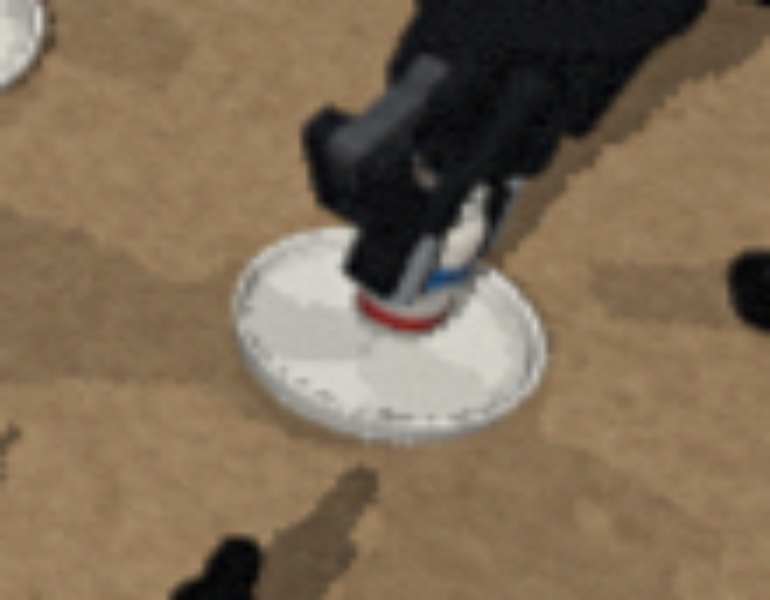

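The white bottle hangs upright over the medium dish, bottom at (405,328) against the dish centre at about 390. I'll nudge it left, lower and release.

Emit:
jog_arm --rows '[[[2,-3,4],[0,0,0]],[[2,-4,8],[0,0,0]],[[2,-4,12],[0,0,0]],[[2,-4,13],[0,0,0]],[[2,-4,14],[0,0,0]],[[2,-4,14],[0,0,0]],[[2,-4,14],[0,0,0]]]'

```text
time: 15.6
tool_pos: [590.3, -350.5, 28.0]
tcp_rot: [-180.0, 0.0, 69.9]
ft_force: [-10.1, 6.5, 20.4]
finger_gap: 24.2
grip_force: 32.4
```

Emit:
jog_arm --rows '[[[0,0,0],[0,0,0]],[[0,0,0],[0,0,0]],[[0,0,0],[0,0,0]],[[0,0,0],[0,0,0]],[[0,0,0],[0,0,0]],[[0,0,0],[0,0,0]]]' --grip 45

```text
time: 16.2
tool_pos: [590.1, -350.4, 25.1]
tcp_rot: [-180.0, -0.0, 69.9]
ft_force: [0.7, 0.9, -0.5]
finger_gap: 45.1
grip_force: 0.0
```

Emit:
jog_arm --rows '[[[0,0,-10],[0,0,0]],[[0,0,-30],[0,0,0]],[[0,0,-60],[0,0,0]],[[0,0,-100],[0,0,0]],[[0,0,-140],[0,0,0]],[[0,0,-170],[0,0,0]],[[0,0,-180],[0,0,0]],[[0,0,-180],[0,0,0]]]'

```text
time: 17.0
tool_pos: [591.3, -351.2, 208.4]
tcp_rot: [179.7, 0.1, 69.9]
ft_force: [0.5, 0.3, -0.2]
finger_gap: 44.9
grip_force: 0.0
```

```bash
cat >> h.py <<'E'
from scipy.spatial.transform import Slerp
def tilt(a,t):
    a,t=np.radians([a,t]);z=np.array([np.sin(t)*np.cos(a),np.sin(t)*np.sin(a),-np.cos(t)]);y=np.array([np.sin(a),-np.cos(a),0])
    return Ro.from_matrix(np.c_[np.cross(y,z),y,z]),z
def path(p1,R1,n,prec=0):
    p,R,s=now();S=Slerp([0,1],Ro.concatenate([R,R1]));print("rot",np.degrees((R.inv()*R1).magnitude()))
    W=[(p+(np.array(p1)-p)*i/n,S(i/n)) for i in range(1,n+1)]
    return W
E
python3 - <<'E'
from h import *
p,R,s=now();print(p,s["joint_pos"].round(1))
R1,z=tilt(10,55);g=np.array([408,-354,43])+20*z;print(z,g)
W=path(g-100*z+[0,0,130],R1,12);rows(W[:10])
im,d=r.snapshot("scene");cv2.imwrite("pics/a7.png",cv2.resize(im[150:370,290:530],None,fx=2.7,fy=2.7))
E
```

```text
[ 591.30426608 -351.20351013  208.40679228] [-35.   21.3  71.5  -0.   86.9 -14.9]
[ 0.80670728  0.14224426 -0.57357644] [ 424.13414568 -351.15511481   31.52847127]
rot 79.49108678643971
[[[-8,-19,-1],[-0.04,0.07,0.08]],[[-16,-38,-2],[-0.08,0.14,0.16]],[[-25,-57,-3],[-0.12,0.22,0.24]],[[-33,-76,-4],[-0.17,0.29,0.32]],[[-41,-95,-5],[-0.21,0.36,0.4]],[[-49,-114,-6],[-0.25,0.43,0.48]],[[-57,-133,-7],[-0.29,0.51,0.56]],[[-66,-152,-8],[-0.33,0.58,0.64]],[[-74,-171,-9],[-0.37,0.65,0.72]],[[-82,-190,-10],[-0.41,0.72,0.8]]]
```

View pics/a7.png

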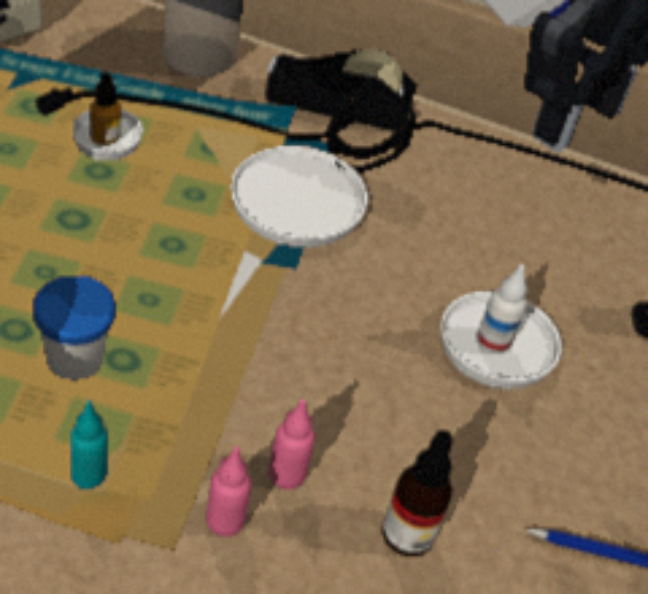

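The white bottle stands upright near the middle of the medium dish, (494,342) against (500,337). Now the tilted approach to the amber bottle, which is too tall for a vertical grip.

Emit:
jog_arm --rows '[[[-8,-19,-1],[-0.04,0.07,0.08]],[[-16,-38,-2],[-0.08,0.14,0.16]],[[-25,-57,-3],[-0.12,0.22,0.24]],[[-33,-76,-4],[-0.17,0.29,0.32]],[[-41,-95,-5],[-0.21,0.36,0.4]],[[-49,-114,-6],[-0.25,0.43,0.48]],[[-57,-133,-7],[-0.29,0.51,0.56]],[[-66,-152,-8],[-0.33,0.58,0.64]],[[-74,-171,-9],[-0.37,0.65,0.72]],[[-82,-190,-10],[-0.41,0.72,0.8]]]' --grip 60

```text
time: 18.05
tool_pos: [382.4, -361.1, 213.1]
tcp_rot: [174.8, -46.1, 23.2]
ft_force: [-0.8, -0.1, -2.0]
finger_gap: 59.6
grip_force: 0.0
```

Run:
```python
from h import *
p,R,s=now();print(p,s["joint_pos"].round(1))
R1,z=tilt(10,55);g=np.array([408,-354,43])+20*z
W=path(g-100*z+[0,0,110],R1,4);rows(W)
```

```text
[ 382.44181902 -361.1060017   213.11213354] [-79.9  -9.9 116.4  46.5  82.8 -21. ]
rot 13.193209287012204
[[[-9,-2,-5],[-0.02,0.04,0.04]],[[-18,-5,-9],[-0.04,0.07,0.08]],[[-27,-7,-14],[-0.07,0.11,0.11]],[[-36,-10,-18],[-0.09,0.15,0.15]]]
```

Emit:
jog_arm --rows '[[[-9,-2,-5],[-0.02,0.04,0.04]],[[-18,-5,-9],[-0.04,0.07,0.08]],[[-27,-7,-14],[-0.07,0.11,0.11]],[[-36,-10,-18],[-0.09,0.15,0.15]],[[-36,-10,-18],[-0.09,0.15,0.15]],[[-36,-10,-18],[-0.09,0.15,0.15]],[[-36,-10,-18],[-0.09,0.15,0.15]]]'

```text
time: 18.75
tool_pos: [345.2, -366.2, 201.0]
tcp_rot: [179.1, -54.9, 11.0]
ft_force: [-0.1, 0.4, 0.2]
finger_gap: 59.9
grip_force: 0.0
```

Run:
```python
from h import *
p,R,s=now();print(p,s["joint_pos"].round(1))
R1,z=tilt(10,55);g=np.array([408,-354,43])+20*z
W=path(g-100*z,R1,4);rows(W)
im,d=r.snapshot("scene");cv2.imwrite("pics/a8.png",im)
```

```text
[ 345.16586117 -366.17757373  201.03948129] [-90.  -10.8 123.5  54.1  84.8 -24.8]
rot 0.5912664661414767
[[[-23,-1,16],[0,0,0]],[[-46,-1,32],[0,0,0.01]],[[-70,-2,47],[0,0,0.01]],[[-93,-2,63],[0,0,0.01]]]
```

View pics/a8.png

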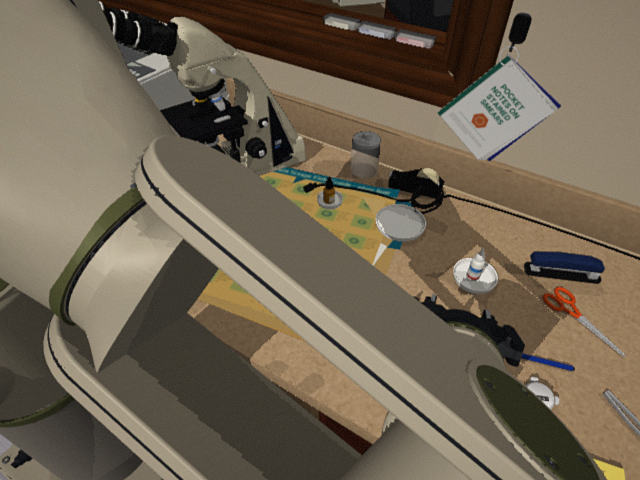

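The arm now blocks the scene camera's view of the amber bottle. Descending to the standoff and reading the joints.

Emit:
jog_arm --rows '[[[-18,0,18],[0,0,0]],[[-37,-1,36],[0,0,0.01]],[[-56,-1,53],[0,0,0.01]],[[-75,-1,69],[0,0,0.01]],[[-90,-2,80],[0,0,0.01]],[[-90,-2,80],[0,0,0.01]],[[-90,-2,80],[0,0,0.01]],[[-90,-2,80],[0,0,0.01]]]'

```text
time: 19.6
tool_pos: [358.6, -363.9, 83.0]
tcp_rot: [179.7, -55.0, 10.2]
ft_force: [0.4, -0.4, 0.0]
finger_gap: 59.8
grip_force: 0.0
```

Run:
```python
from h import *
im,d=r.snapshot("top");cv2.imwrite("pics/b1.png",cv2.resize(im[220:380,340:540],None,fx=4,fy=3.75))
p,R,s=now();print(p,s["joint_pos"].round(1),s["ft_force"])
R1,z=tilt(10,55);g=np.array([408,-354,43])+20*z
W=path(g,R1,5);rows(W,1)
```

```text
[ 358.51977975 -364.01253945   82.98723235] [-88.2   3.6 125.1  57.4  74.3 -36.9] [ 0.36656604 -0.87886301 -0.04470371]
rot 0.21039136010909532
[[[-0.8,-0.3,16.9],[0,0,0]],[[-1.5,-0.6,33.7],[0,0,0]],[[-2.3,-0.9,50.6],[0,0,0]],[[-3,-1.2,67.4],[0,0,0]],[[-3.8,-1.5,84.3],[0,0,0]]]
```

View pics/b1.png

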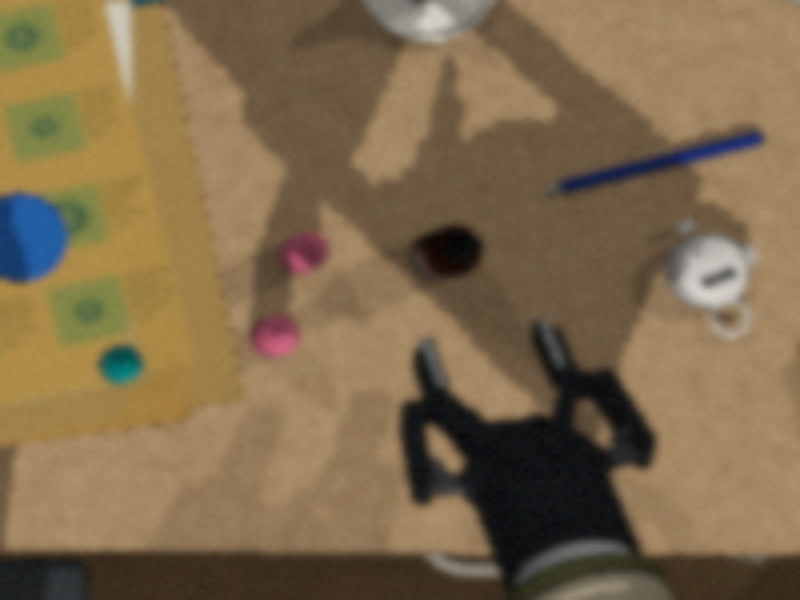

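The top view shows the open fingers (428,360) and (550,345) aimed at the amber bottle (445,252) with a clear path. I'll advance and grip.

Emit:
jog_arm --rows '[[[-1,0,17],[0,0,0]],[[-2,-1,34],[0,0,0]],[[-2,-1,50],[0,0,0]],[[-3,-1,66],[0,0,0]],[[-4,-1,78],[0,0,0]],[[-4,-1,84],[0,0,0]],[[-4,-1,84],[0,0,0]],[[-4,-1,84],[0,0,0]],[[-4,-1,84],[0,0,0]]]'

```text
time: 20.55
tool_pos: [423.4, -351.2, 30.6]
tcp_rot: [179.8, -55.0, 10.0]
ft_force: [-0.3, 0.1, 0.2]
finger_gap: 59.8
grip_force: 0.0
```

Run:
```python
from h import *
im,d=r.snapshot("top");cv2.imwrite("pics/b2.png",cv2.resize(im[250:330,400:500],None,fx=8,fy=7.5))
p,R,s=now();print(p,s["joint_pos"].round(1),s["ft_force"])
```

```text
[ 423.4172295  -351.21414241   30.62111441] [-79.2  12.  123.7  64.5  65.1 -39.8] [-0.67850289  0.4771916   0.27440502]
```

View pics/b2.png

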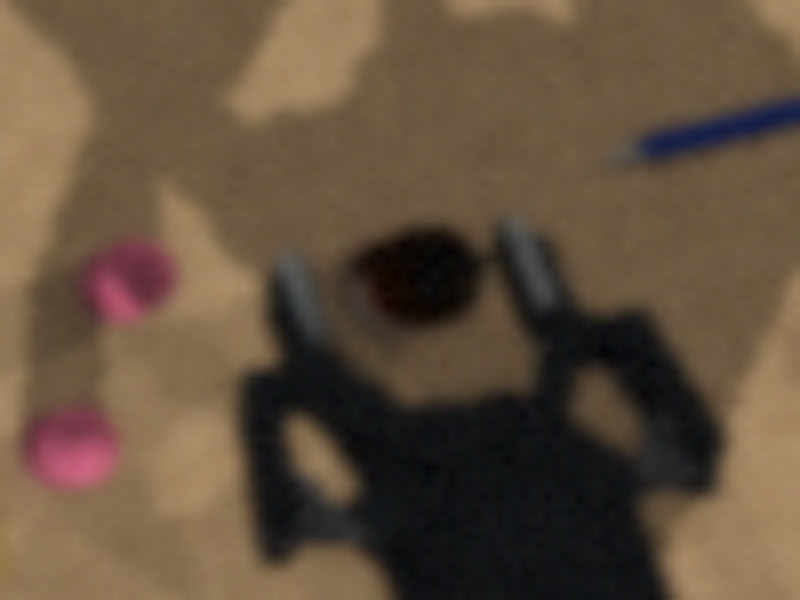

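The bottle (415,278) is centred between the pads (300,295) and (530,265). Closing.

Emit:
jog_arm --rows '[[[0,0,0],[0,0,0]],[[0,0,0],[0,0,0]],[[0,0,0],[0,0,0]],[[0,0,0],[0,0,0]],[[0,0,0],[0,0,0]],[[0,0,0],[0,0,0]],[[0,0,0],[0,0,0]],[[0,0,0],[0,0,0]]]' --grip 20 --force 45

```text
time: 21.4
tool_pos: [423.7, -351.1, 30.6]
tcp_rot: [179.8, -55.0, 10.0]
ft_force: [-3.2, -1.1, 5.3]
finger_gap: 31.6
grip_force: 44.3
```

Run:
```python
from h import *
p,R,s=now();print(p,s["finger_gap"],s["grip_force"])
W=[(p+[0,0,h],R) for h in(4,12,25,45,70,80,80,80,80)];rows(W)
R1,z=tilt(10,55);print("dTCP from bottle",20*z)
```

```text
[ 423.69694292 -351.11285038   30.56758883] 31.577008171451162 44.30472135543823
[[[3,0,-2],[0,0,0]],[[10,0,-7],[0,0,0]],[[20,0,-14],[0,0,0]],[[37,0,-26],[0,0,0]],[[57,0,-40],[0,0,0]],[[66,0,-46],[0,0,0]],[[66,0,-46],[0,0,0]],[[66,0,-46],[0,0,0]],[[66,0,-46],[0,0,0]]]
dTCP from bottle [ 16.13414568   2.84488519 -11.47152873]
```

Emit:
jog_arm --rows '[[[3,0,-2],[0,0,0]],[[10,0,-7],[0,0,0]],[[20,0,-14],[0,0,0]],[[37,0,-26],[0,0,0]],[[57,0,-40],[0,0,0]],[[66,0,-46],[0,0,0]],[[66,0,-46],[0,0,0]],[[66,0,-46],[0,0,0]]]'

```text
time: 22.2
tool_pos: [423.7, -350.2, 110.0]
tcp_rot: [179.9, -55.0, 10.0]
ft_force: [-0.5, -0.2, -2.0]
finger_gap: 31.5
grip_force: 44.6
```

Run:
```python
from h import *
p,R,s=now();print(p,s["finger_gap"],s["joint_pos"].round(1))
W=path(np.array([654+16,-164+3,112]),R,10);rows(W)
```

```text
[ 423.68753598 -350.16316726  110.04993887] 31.476042831602864 [-7.910e+01  1.000e-01  1.249e+02  6.050e+01  7.010e+01 -2.940e+01]
rot 0.0
[[[16,-14,22],[0,0,0]],[[32,-29,45],[0,0,0]],[[48,-43,67],[0,0,0]],[[64,-58,90],[0,0,0]],[[80,-72,112],[0,0,0]],[[96,-86,134],[0,0,0]],[[112,-101,157],[0,0,0]],[[128,-115,179],[0,0,0]],[[144,-129,202],[0,0,0]],[[160,-144,224],[0,0,0]]]
```

Emit:
jog_arm --rows '[[[16,-14,22],[0,0,0]],[[32,-29,45],[0,0,0]],[[48,-43,67],[0,0,0]],[[64,-58,90],[0,0,0]],[[80,-72,112],[0,0,0]],[[96,-86,134],[0,0,0]],[[112,-101,157],[0,0,0]],[[128,-115,179],[0,0,0]],[[144,-129,202],[0,0,0]],[[156,-140,219],[0,0,0]]]'

```text
time: 23.2
tool_pos: [664.7, -164.2, 110.1]
tcp_rot: [-179.9, -54.8, 9.9]
ft_force: [0.6, -0.0, -0.9]
finger_gap: 32.1
grip_force: 44.7
```

Emit:
jog_arm --rows '[[[4,-4,5],[0,0,0]],[[4,-4,5],[0,0,0]],[[4,-4,5],[0,0,0]],[[4,-4,5],[0,0,0]]]'

```text
time: 23.6
tool_pos: [669.3, -162.0, 112.2]
tcp_rot: [179.9, -54.9, 9.9]
ft_force: [0.6, 1.2, -0.7]
finger_gap: 31.9
grip_force: 44.8
```

Run:
```python
from h import *
p,R,s=now();print(p,s["tcp_rot"],s["finger_gap"],s["joint_pos"].round(1))
W=[([670,-161,z],R) for z in(85,60,50)];rows(W)
a,_=r.snapshot("scene");b,_=r.snapshot("top")
cv2.imwrite("pics/b3.png",np.hstack([cv2.resize(a[130:290,330:470],(400,457)),cv2.resize(b[150:250,330:420],(400,457))]))
```

```text
[ 669.31320987 -162.03912458  112.24929997] [179.94564996 -54.93299862   9.89483596] 31.856854722425478 [-36.4   1.3 123.4  75.7  37.6 -13.1]
[[[-22,-1,16],[0,0,0]],[[-42,-1,31],[0,0,0]],[[-50,-1,36],[0,0,0]]]
```

View pics/b3.png

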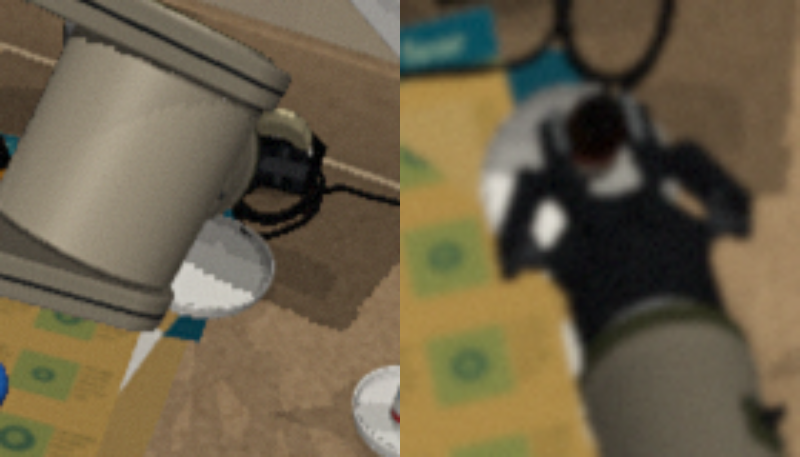

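The bottle is held over the large dish, seen in the top view at (595,130). Lowering.

Emit:
jog_arm --rows '[[[-12,-1,9],[0,0,0]],[[-25,-1,18],[0,0,0]],[[-38,-1,28],[0,0,0]],[[-48,-1,35],[0,0,0]],[[-56,-1,40],[0,0,0]],[[-59,-1,42],[0,0,0]],[[-59,-1,42],[0,0,0]],[[-59,-1,42],[0,0,0]]]'

```text
time: 24.5
tool_pos: [670.7, -160.7, 41.2]
tcp_rot: [179.9, -55.0, 10.0]
ft_force: [0.3, 0.2, -0.8]
finger_gap: 31.7
grip_force: 44.8
```

Run:
```python
from h import *
p,R,s=now();print(p,s["ft_force"],s["joint_pos"].round(1))
a,_=r.snapshot("top");cv2.imwrite("pics/b4.png",cv2.resize(a[160:220,335:415],(800,600)))
```

```text
[ 670.72463653 -160.7440228    41.17401848] [ 0.31950777  0.15254256 -0.7682245 ] [-36.2  11.6 122.5  88.5  36.1 -28.9]
```

View pics/b4.png

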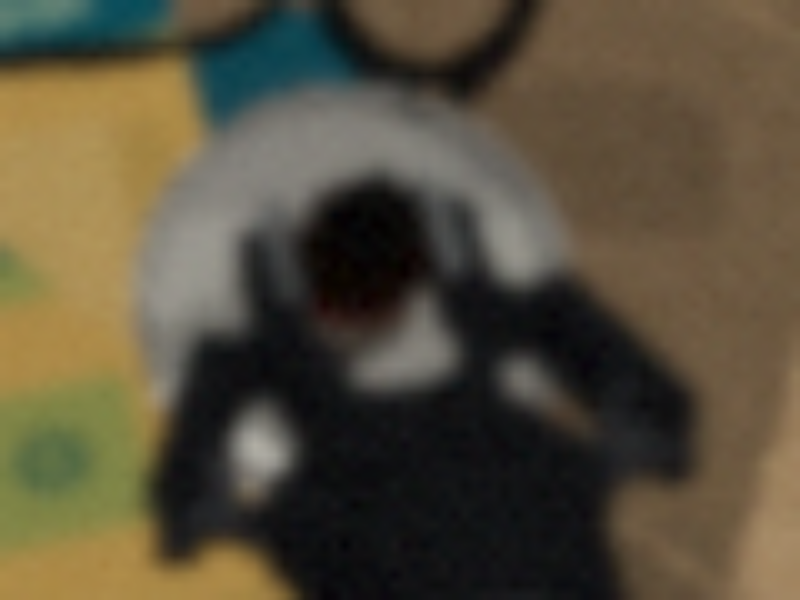

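The bottle (360,270) is close to the dish centre (355,295), allowing for parallax. Touch down and release.

Emit:
jog_arm --rows '[[[-1,0,1],[0,0,0]],[[-2,0,1],[0,0,0]],[[-3,0,2],[0,0,0]],[[-3,0,2],[0,0,0]],[[-3,0,2],[0,0,0]]]'

```text
time: 25.05
tool_pos: [670.8, -160.4, 37.5]
tcp_rot: [179.9, -55.0, 10.0]
ft_force: [-0.3, -0.3, 2.7]
finger_gap: 31.5
grip_force: 44.9
```

Emit:
jog_arm --rows '[[[0,0,0],[0,0,0]],[[0,0,0],[0,0,0]],[[0,0,0],[0,0,0]],[[0,0,0],[0,0,0]],[[0,0,0],[0,0,0]],[[0,0,0],[0,0,0]],[[0,0,0],[0,0,0]]]' --grip 62

```text
time: 25.75
tool_pos: [670.4, -160.2, 36.9]
tcp_rot: [179.9, -55.0, 10.0]
ft_force: [0.3, 0.2, 0.1]
finger_gap: 61.9
grip_force: 0.0
```

Emit:
jog_arm --rows '[[[0,0,-8],[0,0,0]],[[0,0,-20],[0,0,0]],[[0,0,-40],[0,0,0]],[[0,0,-65],[0,0,0]],[[0,0,-90],[0,0,0]],[[0,0,-115],[0,0,0]],[[20,0,-135],[0,0,0]],[[40,0,-150],[0,0,0]],[[40,0,-150],[0,0,0]],[[40,0,-150],[0,0,0]]]'

```text
time: 26.75
tool_pos: [572.0, -177.8, 156.6]
tcp_rot: [179.7, -55.0, 10.2]
ft_force: [0.2, 0.2, -0.1]
finger_gap: 61.8
grip_force: 0.0
```

Run:
```python
from h import *
p,R,s=now();print(p,s["ft_force"],s["joint_pos"].round(1),s["time"])
a,_=r.snapshot("scene");b,db=r.snapshot("top")
cv2.imwrite("pics/b5.png",np.hstack([cv2.resize(a[120:380,230:530],(400,347)),cv2.resize(b[150:330,270:470],(400,347))]))
P=cloud("top",db)
for k,c in(("oil",(637,9)),("white",(593,-353)),("amber",(654,-164)),("jar",(422,21)),("cup",(416,-98))):
    q=P.reshape(-1,3);q=q[(np.hypot(q[:,0]-c[0],q[:,1]-c[1])<35)&(q[:,2]>35)&(q[:,2]<125)]
    print(k,len(q),q.mean(0).round(1),q[:,2].max().round())
```

```text
[ 572.01620191 -177.8003519   156.64776165] [ 0.22108923  0.21957005 -0.08640101] [-47.7 -17.4 134.2  65.7  49.3  -7.4] 26.75
oil 95 [630.1  11.5  54.2] 81.0
white 101 [ 585.9 -345.8   62.1] 90.0
amber 179 [ 650.2 -158.5   75.3] 123.0
jar 452 [420.4  21.8  82.2] 94.0
cup 466 [416.4 -95.6  60.8] 69.0
```

View pics/b5.png

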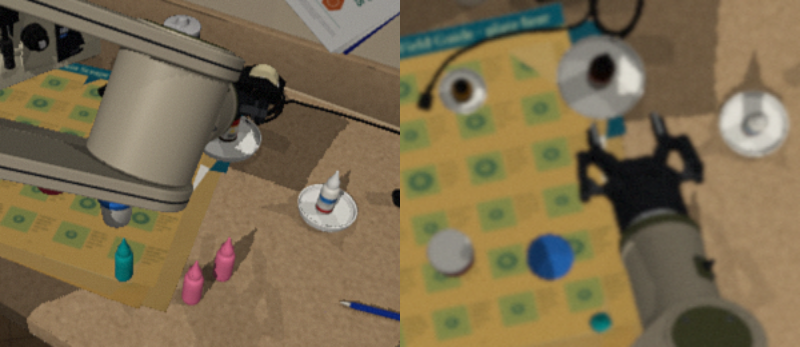

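All three stand in their dishes. I'll pull the arm clear and check the centring in both views.

Run:
```python
from h import *
p,R,s=now()
W=path(np.array([470,-330,300.]),R,7);W[1]=(W[1][0]+[0,0,20],R);rows(W+[W[-1]])
```

```text
rot 0.0
[[[7,19,-27],[0,0,0]],[[30,38,-65],[0,0,0]],[[20,57,-80],[0,0,0]],[[27,76,-107],[0,0,0]],[[33,95,-134],[0,0,0]],[[40,114,-160],[0,0,0]],[[46,133,-187],[0,0,0]],[[46,133,-187],[0,0,0]]]
```

Emit:
jog_arm --rows '[[[7,19,-27],[0,0,0]],[[14,38,-54],[0,0,0]],[[20,57,-80],[0,0,0]],[[27,76,-107],[0,0,0]],[[33,95,-134],[0,0,0]],[[40,114,-160],[0,0,0]],[[46,133,-187],[0,0,0]],[[46,133,-187],[0,0,0]],[[46,133,-187],[0,0,0]]]'

```text
time: 27.75
tool_pos: [469.8, -330.2, 299.5]
tcp_rot: [-179.9, -55.0, 9.8]
ft_force: [0.2, 0.1, -0.5]
finger_gap: 62.3
grip_force: 0.0
```

```bash
cat > chk.py <<'E'
from h import *
from scipy.optimize import least_squares as ls
a,da=r.snapshot("scene");b,db=r.snapshot("top");print(r.sense()["tool_pos"])
cv2.imwrite("pics/c_scene.png",a);cv2.imwrite("pics/c_top.png",b)
D={"top":dict(oil=(638,11),white=(595,-352),amber=(656,-163)),"scene":dict(oil=(635,7),white=(590,-355),amber=(651,-166))}
for nm,C in(("scene",cloud("scene",da)),("top",cloud("top",db))):
  for k,Rr,lo,hi in(("oil",13.5,22,45),("white",12.5,22,57),("amber",16.5,22,59)):
    c=D[nm][k];q=C.reshape(-1,3);q=q[(np.hypot(q[:,0]-c[0],q[:,1]-c[1])<26)&(q[:,2]>lo)&(q[:,2]<hi)]
    if len(q)<8: print(nm,k,"hidden",len(q));continue
    f=ls(lambda p:np.hypot(q[:,0]-p[0],q[:,1]-p[1])-Rr,c,loss="soft_l1",f_scale=2).x
    print(nm,k,len(q),f.round(1),"off dish",(f-c).round(1))
E
python3 chk.py
```

```text
[ 470.14099619 -328.7732314   298.68822438]
scene oil 113 [634.8  10.5] off dish [-0.2  3.5]
scene white hidden 0
scene amber 203 [ 656.6 -162.4] off dish [5.6 3.6]
top oil 51 [635.2  12.9] off dish [-2.8  1.9]
top white 54 [ 589.2 -349.2] off dish [-5.8  2.8]
top amber 47 [ 656.4 -160.7] off dish [0.4 2.3]
```

White is about 6.5 mm off centre; oil and amber are within about 3 mm. There is plenty of time, so I'll regrip white and recentre it.

Run:
```python
from h import *
W=path(np.array([589,-350,210.]),down(-20),12);rows(W[:10])
```

```text
rot 79.66212087387514
[[[-1,3,12],[0.04,-0.07,-0.08]],[[-1,7,24],[0.08,-0.14,-0.16]],[[-2,10,36],[0.12,-0.22,-0.24]],[[-2,14,48],[0.17,-0.29,-0.32]],[[-3,17,60],[0.21,-0.36,-0.4]],[[-4,21,72],[0.25,-0.43,-0.48]],[[-4,24,84],[0.29,-0.51,-0.56]],[[-5,28,96],[0.33,-0.58,-0.64]],[[-6,31,108],[0.37,-0.65,-0.72]],[[-6,35,120],[0.42,-0.72,-0.8]]]
```

Emit:
jog_arm --rows '[[[-1,3,12],[0.04,-0.07,-0.08]],[[-1,7,24],[0.08,-0.14,-0.16]],[[-2,10,36],[0.12,-0.22,-0.24]],[[-2,14,48],[0.17,-0.29,-0.32]],[[-3,17,60],[0.21,-0.36,-0.4]],[[-4,21,72],[0.25,-0.43,-0.48]],[[-4,24,84],[0.29,-0.51,-0.56]],[[-5,28,96],[0.33,-0.58,-0.64]],[[-6,31,108],[0.37,-0.65,-0.72]],[[-6,35,120],[0.42,-0.72,-0.8]]]' --grip 45 --force 30

```text
time: 28.85
tool_pos: [570.0, -346.4, 225.3]
tcp_rot: [176.1, -8.7, 61.3]
ft_force: [-0.4, -0.2, 0.3]
finger_gap: 45.3
grip_force: 0.0
```

Run:
```python
from h import *
W=path(np.array([589.5,-350,180.]),down(-20),3);rows(W)
```

```text
rot 13.096344752385278
[[[-0,5,16],[0.03,-0.05,-0.05]],[[-0,10,31],[0.05,-0.1,-0.1]],[[-1,16,47],[0.08,-0.15,-0.16]]]
```

Emit:
jog_arm --rows '[[[0,5,16],[0.03,-0.05,-0.05]],[[0,10,31],[0.05,-0.1,-0.1]],[[-1,16,47],[0.08,-0.15,-0.16]],[[-1,16,47],[0.08,-0.15,-0.16]],[[-1,16,47],[0.08,-0.15,-0.16]],[[-1,16,47],[0.08,-0.15,-0.16]]]'

```text
time: 29.45
tool_pos: [589.2, -352.1, 182.2]
tcp_rot: [179.8, 0.1, 69.8]
ft_force: [0.1, -0.2, 0.2]
finger_gap: 44.9
grip_force: 0.0
```

Run:
```python
from h import *
p,R,s=now();print(p,s["tcp_rot"])
rows([((589.5,-350,z),down(-20)) for z in(140,27)],1)
```

```text
[ 589.17824087 -352.14107504  182.23632033] [1.79808412e+02 7.27320243e-02 6.98035867e+01]
[[[2.2,-0.6,42.2],[0,0,-0]],[[2.3,-1,155.2],[0,0,-0]]]
```

Emit:
jog_arm --rows '[[[2,-1,30],[0,0,0]],[[2,-1,60],[0,0,0]],[[2,-1,85],[0,0,0]],[[2,-1,105],[0,0,0]],[[2,-1,125],[0,0,0]],[[2,-1,143],[0,0,0]],[[2,-1,154],[0,0,0]],[[2,-1,154],[0,0,0]],[[2,-1,154],[0,0,0]]]'

```text
time: 30.35
tool_pos: [589.6, -350.9, 28.5]
tcp_rot: [179.8, 0.1, 69.8]
ft_force: [0.5, -0.0, 0.1]
finger_gap: 44.8
grip_force: 0.0
```

Emit:
jog_arm --rows '[[[0,0,0],[0,0,0]],[[0,0,0],[0,0,0]],[[0,0,0],[0,0,0]],[[0,0,0],[0,0,0]],[[0,0,0],[0,0,0]],[[0,0,0],[0,0,0]],[[0,0,0],[0,0,0]]]' --grip 14

```text
time: 31.05
tool_pos: [590.3, -351.2, 29.5]
tcp_rot: [179.7, 0.2, 69.9]
ft_force: [-0.4, 0.4, 6.5]
finger_gap: 24.2
grip_force: 29.8
```

Emit:
jog_arm --rows '[[[0,0,-3],[0,0,0]],[[0,1,-5],[0,0,0]],[[0,3,-5],[0,0,0]],[[0,5,-5],[0,0,0]],[[0,5,-5],[0,0,0]],[[0,5,-4],[0,0,0]],[[0,5,-2],[0,0,0]],[[0,5,0],[0,0,0]],[[0,5,0],[0,0,0]],[[0,5,0],[0,0,0]]]'

```text
time: 32.05
tool_pos: [594.2, -352.4, 29.5]
tcp_rot: [179.8, 0.1, 69.9]
ft_force: [-5.4, 3.9, 11.9]
finger_gap: 24.2
grip_force: 30.8
```

Emit:
jog_arm --rows '[[[0,0,0],[0,0,0]],[[0,0,0],[0,0,0]],[[0,0,0],[0,0,0]],[[0,0,0],[0,0,0]],[[0,0,0],[0,0,0]],[[0,0,0],[0,0,0]]]' --grip 45

```text
time: 32.65
tool_pos: [594.0, -352.3, 27.6]
tcp_rot: [179.9, 0.1, 69.9]
ft_force: [-0.6, 1.0, -0.9]
finger_gap: 44.7
grip_force: 0.0
```

Emit:
jog_arm --rows '[[[0,0,-10],[0,0,0]],[[0,0,-30],[0,0,0]],[[0,0,-60],[0,0,0]],[[0,0,-100],[0,0,0]],[[0,0,-140],[0,0,0]],[[0,0,-180],[0,0,0]],[[-20,-20,-220],[0,0,0]],[[-60,-40,-240],[0,0,0]],[[-100,-60,-240],[0,0,0]],[[-130,-70,-240],[0,0,0]]]'

```text
time: 33.65
tool_pos: [481.6, -451.4, 271.0]
tcp_rot: [179.7, 0.3, 69.8]
ft_force: [-0.2, -0.3, 0.4]
finger_gap: 44.6
grip_force: 0.0
```

Emit:
jog_arm --rows '[[[-40,0,0],[0,0,0]],[[-80,0,0],[0,0,0]],[[-100,0,0],[0,0,0]],[[-100,0,0],[0,0,0]],[[-100,0,0],[0,0,0]]]'

```text
time: 34.15
tool_pos: [448.5, -543.5, 268.5]
tcp_rot: [179.8, 0.1, 69.8]
ft_force: [0.3, -0.2, -0.6]
finger_gap: 44.8
grip_force: 0.0
```

```bash
python3 chk.py; python3 -c "
import cv2,numpy as np
a=cv2.imread('pics/c_scene.png');b=cv2.imread('pics/c_top.png')
cv2.imwrite('pics/b6.png',np.hstack([cv2.resize(a[120:380,230:530],(400,347)),cv2.resize(b[150:330,270:470],(400,347))]))"
```

```text
[ 449.3543339  -542.50356657  268.60420495]
scene oil 113 [635.1  10.3] off dish [0.1 3.3]
scene white 194 [ 593.7 -352.4] off dish [3.7 2.6]
scene amber 200 [ 656.6 -162.6] off dish [5.6 3.4]
top oil 51 [635.5  12.6] off dish [-2.5  1.6]
top white 58 [ 593.1 -350.9] off dish [-1.9  1.1]
top amber 50 [ 656.3 -160.4] off dish [0.3 2.6]
```

View pics/b6.png

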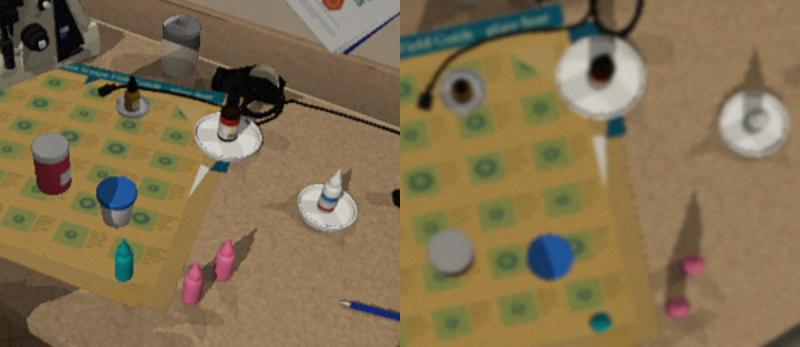

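All three bottles stand upright near the middle of their dishes, the jar and cup are where they were, and the arm is clear.

```bash
python3 -c "
from bench import r
print(r.hand_in())"
```

```text
the job is handed in; nothing more can be done
None
```

The job is handed in at about 34 s: all three bottles stand upright in their matching dishes, about 2–3 mm from the middle by the top camera, and the jar and cup did not move.

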